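# Load a plate under the spring clip of a drill jig

### The arm

A 6-joint arm with a two-finger parallel gripper is mounted at the origin on the work surface; the furniture and walls round the work are solid. World frame = base frame: x ahead of the robot, y to its left, z up, the work surface at z = 0. Lengths are in m, angles in rad, forces in N, time in s.
With the tool pointing down it reaches from about 0.275 to 0.75 m from the base axis. Payload 10.2 kg.
Tool frame: the origin (TCP) lies midway between the tips of the shut fingers; the grasp point (between the pads) lies 19 mm behind it (env.hold_point_z is the distance from the TCP to the grasp point, in m); z points along the fingers, y is the line along which they close (so a half turn about z gives the same grasp; the last joint's range is limited). The gripper opens to 85 mm and grips with 20 to 120 N. Pads are 22 mm wide; open, the fingers measure 114 mm over their backs; the gripper's body (76 mm by 85 mm) begins 54 mm behind the grasp point. The pads swing forward as they close: fully open they stand 13 mm farther back than shut.
Start: joints at [-1.44, 0.313, 1.498, -0, 1.331, -0.223], TCP at [0.182, -0.492, 0.231] pointing down, gripper open.
Joint ranges: [-2.94, 2.94], [-0.97, 2.17], [0.19, 2.56], [-1.23, 4.37], [0.02, 3.11], [-2.88, 2.88]. Speed limits (rad/s): [2.39, 2.39, 3.01, 3.14, 3.14, 3.14].

### API

Orientations are given as a unit quaternion [x, y, z, w].
In Python, from bench import env, kinematics, monitor, eyes, job gives the robot as it stands. The module is installed in compiled form; this text tells all that it offers. Calls block until the motion is done:
- env.reach(position, orientation): joint-space move of the TCP to a pose.
- env.movel(position, velocity=0.15, frame=None, guard=None): straight line of the TCP; frame=None keeps the orientation; velocity is the mean speed in m/s. With guard (N) it stops when the force on the tool has changed by that much, and returns True; else False.
- env.set_joints(angles): joint-space move.
- env.release() and env.close_gripper(effort=None): open the fingers fully, or close them until they stop; effort is the grip in N (None keeps the last).
- env.hold(seconds).
- kinematics.ik(position, orientation): joint angles nearest the present ones, or None.
- monitor.sense(): the state.
- eyes.grab_frame(name): name is "side" or "top" or "wrist"; returns a dict with "frame" (420x560x3 uint8, red, green, blue), "mtx" (3x3 intrinsics, pixels), "k1" (the pictures are not rectified: a ray, as slopes to the right and down, at radius r is drawn at 1 + k1 r^2 times it, then the intrinsics apply), "view" (4x4, takes a point from world to camera coordinates). Camera axes: x right, y down, z forward; pixel columns grow to the right and rows downward; lengths in m; the calibration is good to about 2 mm. A picture is of the moment at which its call begins. There is no depth.
A pose or a line that the arm cannot do raises env.MotionError and nothing moves.
- job.hand_in(): hands the job in; it is judged then, once.
The state is a dict: "clock": time; "joints": joint angles; "qvel": joint speeds; "joint_efforts": joint torques, N m; "position": TCP position; "ee_rot": TCP orientation; "contact_force": force on the tool from outside, world axes, zero at the start; "ft_torque": the same for the moment, N m; "finger_gap": opening from 0.0 (shut) to 1.0 (fully open); "gripper_force": force on a finger pad.
Only numpy, scipy, OpenCV 4.12 (cv2) and the standard library are available. Lean on these libraries where they do the work, as an engineer would, in place of code of your own. Each camera call takes 0.05 s, during which the arm holds its last target. There are 200 camera calls.

### The job

Load the black steel plate that waits on the bed of the drill jig: with one fingertip hold the thumb tab of the spring clip fully down and, while it is down, push the plate along the bed with the other fingertip, under the raised foot of the clip, until it is fully home against the end stop. Then let the clip come down on the plate and leave it clamped there. Nothing is gripped or lifted, and the things lying around stay where they are.

Things in the scene. Friction and masses are not known exactly. Their poses are not given: they have to be found in the camera images.
- jig: Aluminium drill jig, 142 x 140 mm, fixed to the bench. Origin on the bench top (z = 0) under the centre of the plate's home place; +x is the direction in which the plate is pushed (roughly away from the robot), +y points left to the clip, z up. All jig coordinates below are in this frame. Level bed, top z = 10 mm, x = -100 to 42, y = -56 to 48 mm; left of it, under the clip, only 6 mm high.
- home (a point): Point on the bed at the centre of the plate's home place (jig x = 0, y = 0, z = 10 mm); axes as the jig.
- stop_face (a point): Top of the end stop's face (jig x = 30, y = 0, z = 21 mm): a steel bar across the bed against which the plate's front edge comes home.
- rail_left (a point): Upper inner edge of the left guide rail, half-way along (jig y = 40, z = 17 mm). Left rail: 6 mm wide, x = -75 to 10 mm. Right rail: inner face at y = -40 mm, 8 mm wide, x = -75 to 30 mm, same height. Both have flared ends out to x = -93 mm. The channel between them is 80 mm wide.
- bush (a point): Top centre of the drill bush (jig x = 13, y = -22, z = 40 mm) on a fixed bridge over the far right corner of the home place (x = -2 to 28, y = -56 to -8 mm; underside z = 25, top z = 34 mm). The plate passes beneath it.
- pin (a point): Middle of the clip's cross pin, which lies along jig y (jig x = -4, y = 63, z = 26 mm). The clip, a dark steel rocker, sits between two fixed cheeks (x = -13 to 5, y = 47 to 79 mm, up to z = 38 mm): thumb tab on the -x side of the pin, foot on the +x side.
- clip (a joint): Angle of the spring clip, rad: 0 at rest, its foot low in the plate's way; about 0.32 when the foot rests on the plate; 0.57 with the thumb tab fully down on its stop. The foot clears the plate's top from about 0.38 on (by 5 mm at 0.57). The spring returns it: 0.06 Nm at rest, 0.16 on the plate, 0.24 fully down (3 N at the tab's free end, 7 N near the pin).
- tab_down (a point): Fixed point: where point tab_mid comes to lie when the tab is fully down (jig x = -58, y = 63, z = 14 mm). The tab is then level, top z = 14 mm, free from x = -92 to -16, y = 52 to 74 mm: a fingertip can slide along it and keep it down, level with the lower half of the plate's edge.
- tab_mid (a point): Middle of the ribbed top of the thumb tab (22 mm wide, 5 mm thick; this point is 54 mm from the pin, the free end 88 mm). Moves with the clip. At rest the tab slopes up away from the pin: its top is at z = 27 mm near the pin (jig x = -27) and z = 63 mm at the free end (jig x = -85 mm).
- foot (a point): Middle of the underside of the clip's brass foot (12 mm along jig x, 22 mm along jig y), at jig x = 22, y = 20 mm; z = 21 mm when it rests on the plate. Moves with the clip. Above the foot the clip's cross arm (13 mm wide, its top 14 mm above the foot's underside) runs left over the edge of the bed to the pin's side.
- blank: The plate to load: black steel, 60 mm along its x, 75 mm along its y, 11 mm thick, 0.2 to 0.4 kg, loose. Origin: centre of its underside. It starts between the rails, short of the clip's foot, axes along the jig's within 2 degrees; home, its x and y equal the jig's and its rear edge (to be pushed) is at jig x = -30 mm. A finger still pressed on it drags that edge up when it rises: ease back first.
- spare_plate: Bystander: another black plate, 79 x 60 x 8 mm, on the bench to the right of the jig. Leave alone.
- nut: Bystander: grey hex nut, 34 mm, 14 mm high, on the bench in front of the jig. Leave alone.
- clamp_block: Bystander: grey shaft clamp block, 46 x 56 x 55 mm, at the right of the bench. Leave alone.
- bearing: Bystander: ball bearing, 52 mm across, 15 mm high, at the right of the bench. Leave alone.
- screw_1: Bystander: black socket cap screw, 52 mm long, 16 mm thick, lying on the bench to the left of the jig. Leave alone.

How it is judged:
On the way, in this order (a step that is already met when the one before it is completed fails the run):
1. a fingertip holds the clip's tab down, the plate still short of the foot (value of joint clip above 0.38 rad and contact force between the fingers and clip above 0.5 N and x of blank in the frame of home below -0.014 m), for 0.1 s.
2. the other fingertip pushes the plate under the raised foot while the tab is still held down (value of joint clip above 0.38 rad and contact force between the fingers and clip above 0.5 N and contact force between the fingers and blank above 0.2 N and x of blank in the frame of home above -0.012 m).
3. the plate is home against the stop, the tab still held down (value of joint clip above 0.38 rad and contact force between the fingers and clip above 0.5 N and x of blank in the frame of home above -0.0025 m), for 0.1 s.
At the end, for the whole second after the job is handed in: The plate lies flat on the bed, at rest, within 2.5 mm of home against the end stop, and the released clip's foot bears on it with more than 2 N (clip angle 0.26 to 0.37) (x of blank in the frame of home between -0.0025 and 0.0025 m and y of blank in the frame of home between -0.005 and 0.005 m and z of blank in the frame of home below 0.002 m and value of joint clip between 0.26 and 0.37 rad and contact force between clip and blank above 2 N and linear speed of blank below 0.01 m/s); the robot touches nothing.
It fails at once if the plate is lifted off the bed or tipped (z of blank in the frame of home above 0.006 m or angle between blank's own z axis and vertical above 0.2 rad).
It fails at once if a thing lying around is moved by more than 15 mm (distance of any of spare_plate, nut, screw_1, clamp_block, bearing from where it was at the start of the episode above 0.015 m).
It also fails if it takes over 48 s, if anything falls off the work surface, if the arm or the gripper's body presses on something with over 40 N, if the wrist force passes 120 N, or if a joint passes its speed limit or range.

## Working session

There is one attempt and no reset: what is moved stays moved. The work goes in short steps, each a Python script; the robot and the scene stay as the last script left them, time stands still between calls to the robot, and variables do not carry over. Pictures are saved under pics/ and viewed, at most 12 in all, crops included, and the job is handed in when it is done.

```bash
mkdir -p pics; python3 - <<'E'
from bench import env,monitor,eyes
import cv2,numpy as np,pickle
d={}
for n in("top","side"):
    f=eyes.grab_frame(n);d[n]=f;cv2.imwrite(f"pics/{n}0.png",cv2.resize(f["frame"][:,:,::-1],(800,600),interpolation=cv2.INTER_CUBIC))
    print(n,f["mtx"].tolist(),f["k1"],np.round(f["view"],3).tolist())
pickle.dump(d,open("f0.pkl","wb"))
s=monitor.sense();print(s["clock"],s["position"],s["ee_rot"],s["finger_gap"],env.hold_point_z)
E
```

```text
top [[389.5053309224188, 0.0, 279.0942378201302], [0.0, 389.5053309224188, 207.67653464365665], [0.0, 0.0, 1.0]] -0.009993679011764086 [[0.001, -1.0, -0.007, -0.098], [-0.986, 0.0, -0.169, 0.489], [0.169, 0.007, -0.986, 0.832], [0.0, 0.0, 0.0, 1.0]]
side [[424.28863144634215, 0.0, 280.81883925835007], [0.0, 424.28863144634215, 216.25829331770728], [0.0, 0.0, 1.0]] -0.006849912020745612 [[-0.991, -0.132, -0.001, 0.49], [-0.047, 0.356, -0.933, 0.113], [0.123, -0.925, -0.359, 0.828], [0.0, 0.0, 0.0, 1.0]]
0.1 [ 0.18185814 -0.49226296  0.23080573] [ 9.84394148e-01  1.75976821e-01  3.57369368e-05 -5.64120291e-04] 0.9997152172629977 0.0187
```

View pics/top0.png

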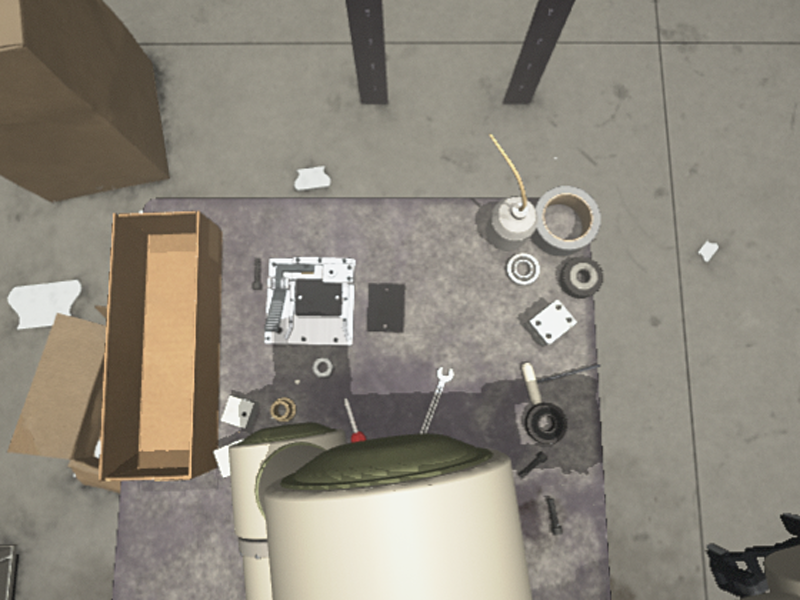

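View pics/side0.png

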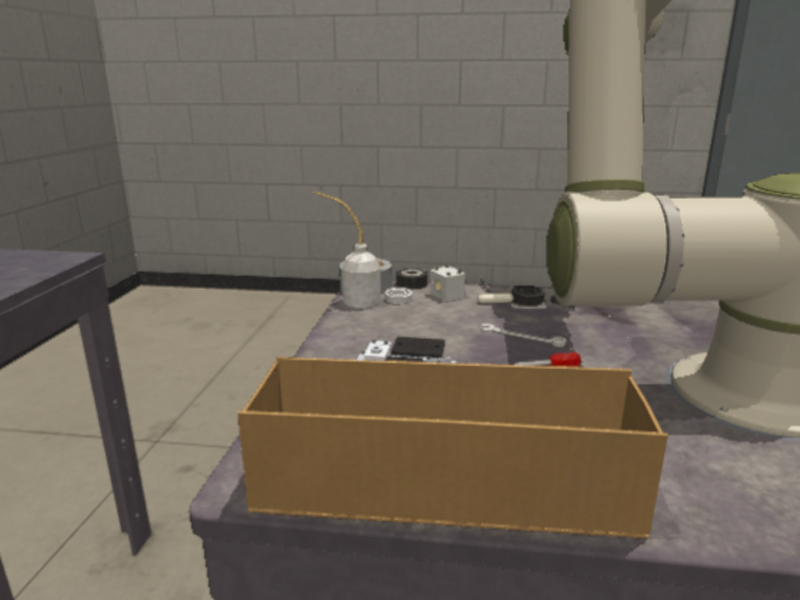

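The top view shows the jig at (265–355, 257–345) in the 800-px picture, with the tab at about (272, 315) and the black plate at (320, 297). The side view is blocked by the cardboard box. Next I'll make a rough pose estimate and look with the wrist camera from closer.

```bash
cat > h.py <<'E'
import numpy as np,cv2
from scipy.spatial.transform import Rotation as R
def proj(f,P):
    P=np.atleast_2d(P);V=np.array(f["view"]);c=P@V[:3,:3].T+V[:3,3]
    s=c[:,:2]/c[:,2:];r2=(s**2).sum(1,keepdims=True);s=s*(1+f["k1"]*r2)
    K=np.array(f["mtx"]);return s@K[:2,:2].T+K[:2,2]
def unproj(f,uv,z):
    K=np.array(f["mtx"]);V=np.array(f["view"])
    s=cv2.undistortPoints(np.array(uv,float).reshape(-1,1,2),K,np.array([f["k1"],0,0,0.])).reshape(-1,2)
    d=np.c_[s,np.ones(len(s))]@V[:3,:3];o=-V[:3,:3].T@V[:3,3]
    return o+d*((z-o[2])/d[:,2])[:,None]
E
python3 - <<'E'
from h import *;import pickle
from bench import env,monitor,eyes,kinematics
f=pickle.load(open("f0.pkl","rb"))["top"]
p=unproj(f,np.array([[265,345],[353,345],[269,258],[355,258],[296,297+18],[342,315]])*.7,0.01);print(p.round(3))
c=p[:4].mean(0);print(c)
w=eyes.grab_frame("wrist");V=np.array(w["view"]);s=monitor.sense()
C=-V[:3,:3].T@V[:3,3];Rt=R.from_quat(s["ee_rot"])
print("cam in tool",Rt.inv().apply(C-s["position"]),"\n",(Rt.inv().as_matrix()@V[:3,:3].T).round(3),w["mtx"],w["k1"])
for name,yaw in(("0",0),("90",90),("-90",-90),("180",180)):
    q=(R.from_euler("z",yaw,degrees=True)*R.from_quat([1,0,0,0])).as_quat()
    print(name,q.round(2),kinematics.ik([c[0],c[1],.2],q))
E
```

```text
[[ 0.416  0.118  0.01 ]
 [ 0.416 -0.024  0.01 ]
 [ 0.559  0.117  0.01 ]
 [ 0.559 -0.025  0.01 ]
 [ 0.464  0.069  0.01 ]
 [ 0.464 -0.005  0.01 ]]
[0.48750125 0.04632803 0.01      ]
cam in tool [ 0.07426054  0.00015371 -0.14325521] 
 [[-0.    -0.957 -0.291]
 [ 1.    -0.001  0.001]
 [-0.001 -0.291  0.957]] [[290.2143566    0.         280.48278592]
 [  0.         290.2143566  210.22027387]
 [  0.           0.           1.        ]] -0.04737997072734381
0 [1. 0. 0. 0.] [-1.45037626e-01  2.63142966e-01  1.64893447e+00 -4.44089210e-16
  1.22951522e+00  1.42575870e+00]
90 [0.71 0.71 0.   0.  ] [-1.45037626e-01  2.63142966e-01  1.64893447e+00 -4.44089210e-16
  1.22951522e+00 -1.45037626e-01]
-90 [ 0.71 -0.71  0.    0.  ] None
180 [0. 1. 0. 0.] [-1.45037626e-01  2.63142966e-01  1.64893447e+00 -4.44089210e-16
  1.22951522e+00 -1.71583395e+00]
```

```bash
python3 - <<'E'
from h import *;import pickle
from bench import env,monitor,eyes
env.reach([.475,.05,.23],[0,1,0,0])
env.movel([.475,.05,.17])
env.hold(.2)
f=eyes.grab_frame("wrist");pickle.dump(f,open("f1.pkl","wb"))
cv2.imwrite("pics/w1.png",cv2.rotate(cv2.resize(f["frame"][:,:,::-1],(800,600),interpolation=cv2.INTER_CUBIC),cv2.ROTATE_180))
s=monitor.sense();print(s["clock"],s["position"],s["ee_rot"],s["contact_force"])
# predicted jig points at pose (.516,.031,0)
J=np.array([[-100,-56,10],[-100,48,10],[42,-56,10],[13,-22,40],[30,0,21],[-32.5,40,17],[-4,63,26]])/1e3+[.516,.031,0]
print((799-0-proj(f,J)*[800/560,600/420]-[0,200]).round(0))
E
```

```text
3.1583 [0.47533324 0.0499336  0.17072305] [ 1.44601153e-05  9.99999747e-01 -1.10036215e-04  7.02667230e-04] [-0.00713349 -0.73481791  0.36424917]
[[502. 403.]
 [357. 403.]
 [489. 224.]
 [454. 241.]
 [422. 231.]
 [369. 310.]
 [338. 270.]]
```

View pics/w1.png

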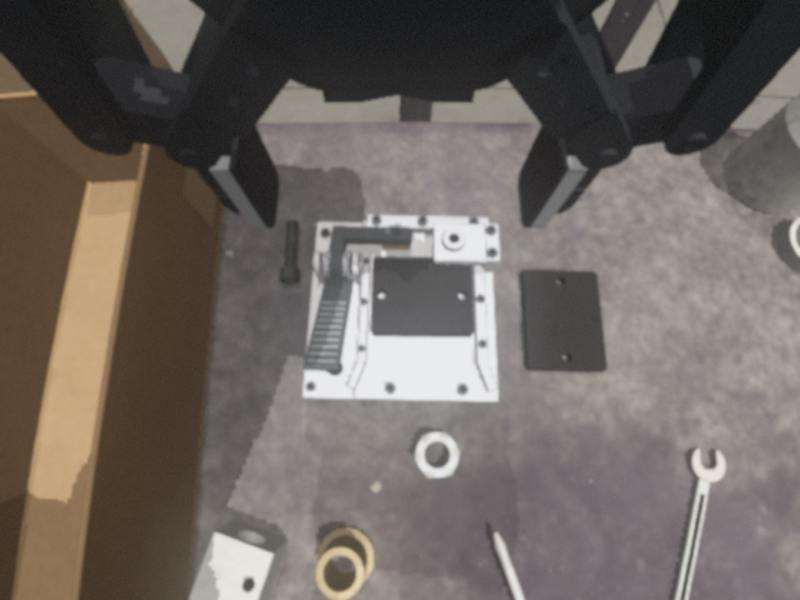

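The wrist view, turned 180°, shows the near jig corners at (303,397) and (498,401) and the bush at (454,240). The plate's rear corners are at (371,335) and (475,335). These agree with the first guess to a few pixels, so I'll fit the pose.

```bash
python3 - <<'E'
from h import *;import pickle
from scipy.optimize import least_squares
f=pickle.load(open("f1.pkl","rb"))
px=lambda a:(np.array([799,599])-np.array(a,float))*.7
pts=[([-100,-56,10],(498,401)),([-100,84,6],(303,397)),([13,-22,40],(454,240)),([-2,-56,34],(500,262)),([-2,-8,34],(433,262)),([42,-56,10],(489,218))]
J=np.array([p[0] for p in pts])/1e3;U=px([p[1] for p in pts])
def W(q,P):
    c,s=np.cos(q[2]),np.sin(q[2]);return P@np.array([[c,-s,0],[s,c,0],[0,0,1]]).T+[q[0],q[1],0]
r=least_squares(lambda q:(proj(f,W(q,J))-U).ravel(),[.516,.031,0],loss="soft_l1");q=r.x
print(q,r.fun.reshape(-1,2).round(1))
np.save("jig.npy",q)
P=unproj(f,px([(371,336),(475,336),(374,257)]),.021)
c,s=np.cos(q[2]),np.sin(q[2]);d=(P-[q[0],q[1],0])@np.array([[c,-s,0],[s,c,0],[0,0,1]]);print((d*1e3).round(1))
# fingers: tips of pads in picture
fr=cv2.rotate(f["frame"][:,:,::-1],cv2.ROTATE_180)[125:295,180:390]
fr=cv2.resize(fr,(760,615),interpolation=cv2.INTER_CUBIC)[:600]
g=fr.copy()
T=lambda uv:(np.array([559,419])-uv-[180,125])*[760/210,615/170]
for a in([-30,37.5,21],[-30,-37.5,21],[30,-37.5,10],[30,37.5,21],[-75,40,17],[10,40,17],[-75,-40,17],[13,-22,40],[-85,52,63],[-85,74,63],[-100,-56,10],[-100,84,6]):
    u=T(proj(f,W(q,np.array([a])/1e3))[0]);cv2.circle(g,tuple(int(v) for v in u),4,(0,0,255),1)
cv2.imwrite("pics/w1c.png",g)
E
```

```text
[ 0.51829571  0.03167348 -0.02325336] [[ 0.2 -0.5]
 [-0.6 -0.3]
 [ 0.5  1.1]
 [ 0.6  0.1]
 [-0.3  1.2]
 [-0.4 -3.4]]
[[-56.4  35.9  21. ]
 [-54.6 -39.   21. ]
 [  5.   36.2  21. ]]
```

View pics/w1c.png

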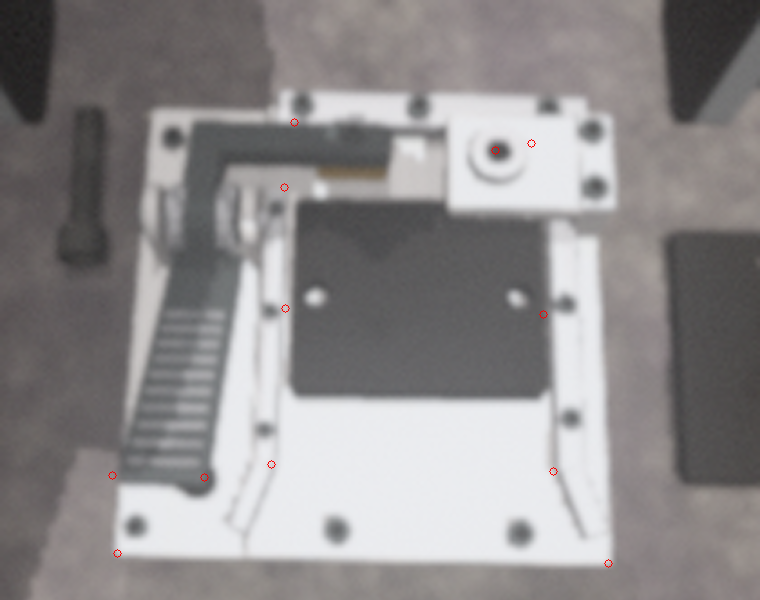

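```bash
python3 - <<'E'
from h import *;import pickle
from scipy.optimize import least_squares
f=pickle.load(open("f1.pkl","rb"))
px=lambda a:(np.array([799,599])-np.array(a,float))*.7
cr=lambda x,y:((180+x*210/760)/.7,(125+y*170/615)/.7)
pts=[([-100,-56,10],(498,401)),([-100,84,6],(303,397)),([13,-22,40],(454,240)),([-2,-56,34],(500,262)),([-2,-8,34],(433,262)),([28,-56,34],cr(613,114)),([28,-8,34],cr(447,114)),([-75,40,17],cr(276,463)),([-75,-40,17],cr(553,468))]
J=np.array([p[0] for p in pts])/1e3;U=px([p[1] for p in pts])
def W(q,P):
    c,s=np.cos(q[2]),np.sin(q[2]);return P@np.array([[c,-s,0],[s,c,0],[0,0,1]]).T+[q[0],q[1],0]
r=least_squares(lambda q:(proj(f,W(q,J))-U).ravel(),[.516,.031,0],loss="soft_l1",f_scale=.5);q=r.x
print(q,r.fun.reshape(-1,2).round(1));np.save("jig.npy",q)
P=unproj(f,px([cr(290,397),cr(548,397),cr(295,200)]),.021)
c,s=np.cos(q[2]),np.sin(q[2]);d=(P-[q[0],q[1],0])@np.array([[c,-s,0],[s,c,0],[0,0,1]]);print((d*1e3).round(1))
for z in(.171,.184,.19): print(z,((unproj(f,px([(275,225),(245,222),(212,170),(238,160),(524,225),(553,222),(585,165)]),z)-[.4753,.0499,0])*1e3).round(0)[:,:2].tolist())
E
```

```text
[ 0.51853193  0.03133211 -0.02599157] [[ 0.2 -0.4]
 [-0.7  0.1]
 [ 0.1  1.3]
 [ 0.2  0.2]
 [-0.6  1.4]
 [ 1.  -0.7]
 [-0.2  0.5]
 [ 0.9 -0.4]
 [-0.7 -1. ]]
[[-56.2  35.7  21. ]
 [-54.3 -37.7  21. ]
 [  4.2  36.9  21. ]]
0.171 [[-1.0, 47.0], [1.0, 59.0], [24.0, 75.0], [29.0, 65.0], [-1.0, -49.0], [1.0, -60.0], [27.0, -76.0]]
0.184 [[-7.0, 43.0], [-6.0, 53.0], [15.0, 68.0], [19.0, 59.0], [-7.0, -44.0], [-6.0, -55.0], [18.0, -69.0]]
0.19 [[-10.0, 41.0], [-9.0, 51.0], [11.0, 65.0], [15.0, 56.0], [-10.0, -42.0], [-9.0, -52.0], [13.0, -66.0]]
```

```bash
cat >> h.py <<'E'
q=np.load("jig.npy");Rj=R.from_euler("z",q[2])
TIP=.013
Q=(Rj*R.from_quat([0,1,0,0])).as_quat()
def pos(x,y,tip): # jig mm -> world TCP
    return Rj.apply([x/1e3,y/1e3,0])+[q[0],q[1],tip/1e3-TIP]
def st(s):
    p=Rj.inv().apply(np.array(s["position"])-[q[0],q[1],-TIP])*1e3
    return "t %.2f jig %s F %s"%(s["clock"],p.round(1),Rj.inv().apply(s["contact_force"]).round(1))
E
python3 - <<'E'
from h import *;import pickle
from bench import env,monitor,eyes
env.reach(pos(-73,24,150),Q);print(st(monitor.sense()))
env.movel(pos(-73,24,70),velocity=.1);print(st(monitor.sense()))
print(env.movel(pos(-73,24,35),velocity=.03,guard=12),st(monitor.sense()))
print(env.movel(pos(-73,24,10.5),velocity=.015,guard=9),st(monitor.sense()))
f=eyes.grab_frame("wrist");pickle.dump(f,open("f2.pkl","wb"))
cv2.imwrite("pics/w2.png",cv2.resize(cv2.rotate(f["frame"][:,:,::-1],cv2.ROTATE_180),(800,600),interpolation=cv2.INTER_CUBIC))
E
```

```text
t 3.46 jig [-73.4  24.2 150. ] F [ 1.  -0.   0.2]
t 4.41 jig [-72.5  23.9  70.5] F [0.5 0.2 0. ]
False t 5.72 jig [-72.9  24.   35.2] F [-0.8 -0.5  2.1]
True t 7.08 jig [-72.1  24.   13.1] F [-2.6 -1.  10.8]
```

View pics/w2.png

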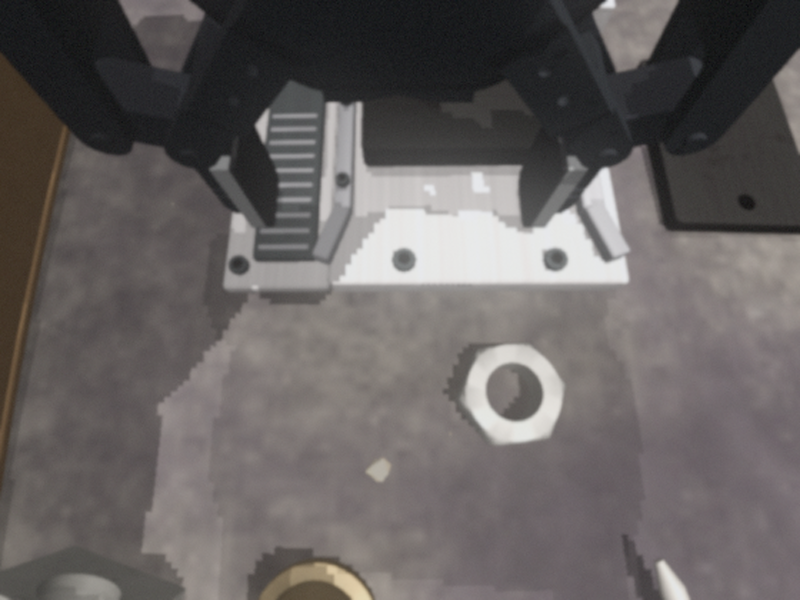

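The tab is level and fully down. The left finger's inner face, at about x = 275 px, covers the tab's left edge, and the right finger is inside the rails behind the plate. Time to push.

```bash
python3 - <<'E'
from h import *;import pickle
from bench import env,monitor,eyes
env.hold(.15);print(st(monitor.sense()))
for x in(-66,-60,-54,-48):
    print(env.movel(pos(x,24,13),velocity=.025,guard=18),st(monitor.sense()))
print(env.movel(pos(-36,24,13),velocity=.012,guard=12),st(monitor.sense()))
env.hold(.3);print(st(monitor.sense()))
f=eyes.grab_frame("wrist");pickle.dump(f,open("f3.pkl","wb"))
cv2.imwrite("pics/w3.png",cv2.resize(cv2.rotate(f["frame"][:,:,::-1],cv2.ROTATE_180),(800,600),interpolation=cv2.INTER_CUBIC))
f=eyes.grab_frame("top");pickle.dump(f,open("f3t.pkl","wb"))
cv2.imwrite("pics/t3.png",cv2.resize(f["frame"][165:255,170:270,::-1],(660,594),interpolation=cv2.INTER_CUBIC))
E
```

```text
t 7.28 jig [-72.1  24.   13.2] F [-2.  -0.6  9.3]
False t 7.67 jig [-67.   24.2  13.1] F [-6.8 -0.  11.7]
False t 8.07 jig [-61.6  24.2  13. ] F [-8.4  0.5 13.8]
False t 8.46 jig [-56.1  24.2  13. ] F [-11.7  -1.3  16.2]
False t 8.85 jig [-50.   24.2  13.1] F [-11.   -1.2  16.7]
True t 9.59 jig [-42.6  24.3  13.4] F [-4.9 -1.8 13.1]
t 9.89 jig [-42.6  24.2  13.5] F [-4.8 -1.5 12.5]
```

View pics/w3.png

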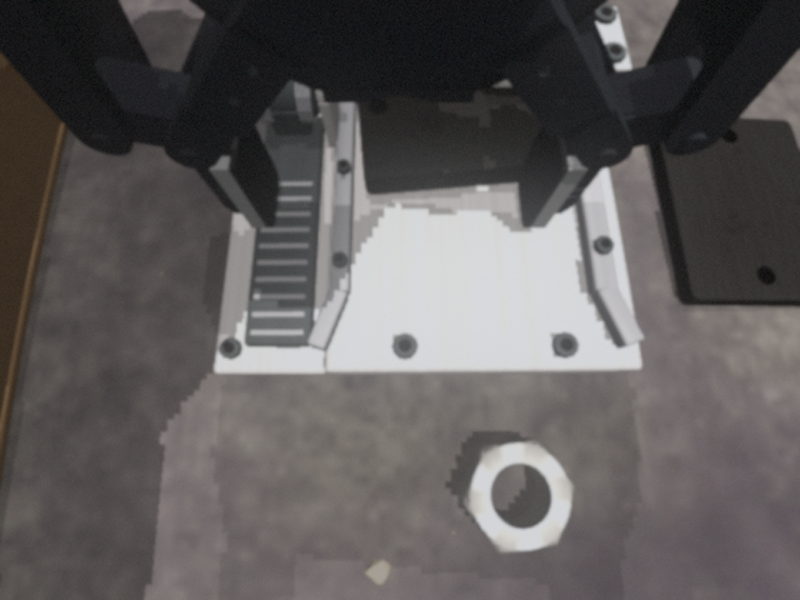

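The rear edge runs from (368,192) to about (525,178), so the plate's left side lags. I'll press harder to square it against the stop.

```bash
python3 - <<'E'
from h import *;import pickle
from bench import env,monitor,eyes
for x in(-41,-39.5,-38):
    g=env.movel(pos(x,24,13),velocity=.01,guard=25);print(g,st(monitor.sense()))
    if g:break
env.hold(.2);print(st(monitor.sense()))
f=eyes.grab_frame("wrist");pickle.dump(f,open("f4.pkl","wb"))
cv2.imwrite("pics/w4.png",cv2.resize(cv2.rotate(f["frame"][:,:,::-1],cv2.ROTATE_180)[50:300,100:460],(800,556),interpolation=cv2.INTER_CUBIC))
E
```

```text
False t 10.27 jig [-42.5  24.2  13.3] F [-10.2  -0.9  18.1]
False t 10.57 jig [-42.5  24.2  13.2] F [-16.5  -1.8  23.4]
False t 10.87 jig [-42.4  24.2  13.1] F [-22.9  -3.2  28.6]
t 11.07 jig [-42.4  24.2  13.1] F [-22.1  -3.4  28.5]
```

View pics/w4.png

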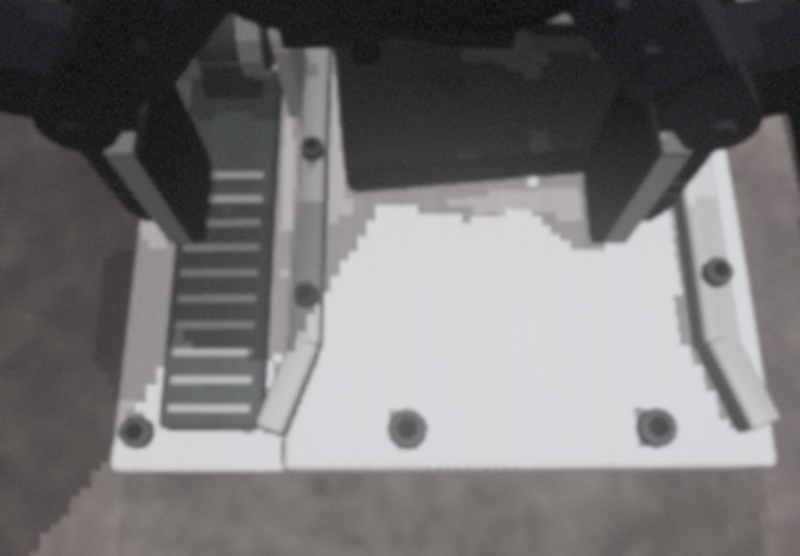

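The finger is stiff against the plate, which is wedged: its front-right corner is on the stop and its left side lags by about 3.6°. The push line is too far right. I'll ease back and close the left finger against the outer face of the left rail. That narrows the gap so the right finger can push near the plate's middle.

```bash
python3 - <<'E'
from h import *;import pickle
from bench import env,monitor,eyes
env.movel(pos(-43.5,24,13),velocity=.02);print(st(monitor.sense()))
env.movel(pos(-53,25.5,13.2),velocity=.03);print(st(monitor.sense()))
env.movel(pos(-53,25.5,22),velocity=.03);print(st(monitor.sense()))
env.close_gripper(20);s=monitor.sense();print(st(s),s["finger_gap"],s["gripper_force"])
f=eyes.grab_frame("wrist");pickle.dump(f,open("f5.pkl","wb"))
cv2.imwrite("pics/w5.png",cv2.resize(cv2.rotate(f["frame"][:,:,::-1],cv2.ROTATE_180)[50:300,100:460],(800,556),interpolation=cv2.INTER_CUBIC))
E
```

```text
t 11.54 jig [-42.7  24.2  13.7] F [0.5 2.  9.7]
t 12.01 jig [-52.   25.4  13.7] F [ 2.8 -0.   6.7]
t 12.45 jig [-53.1  25.5  22. ] F [ 0.4 -0.8  3.3]
t 13.13 jig [-51.8  29.4  24. ] F [-1.6 33.6 28.4] 0.37448447689052194 27.12397933435568
```

View pics/w5.png

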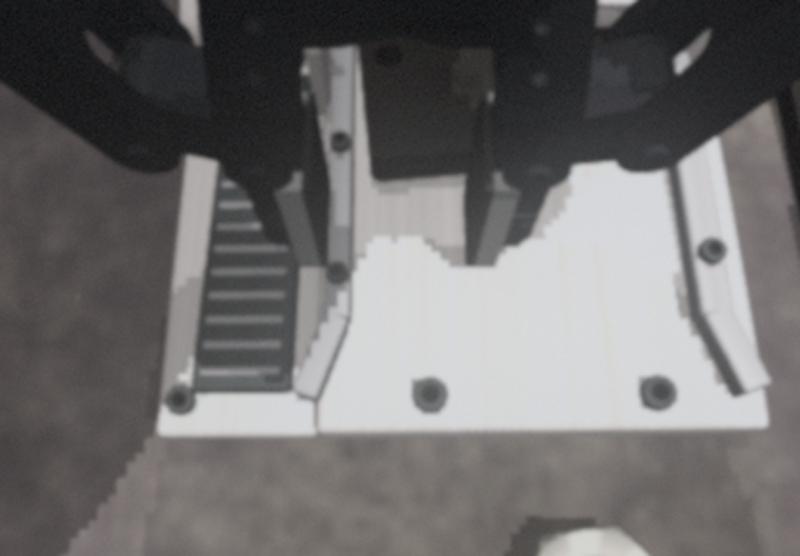

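The fingers now stand at y ≈ 45 (left inner face, against the rail, still over the tab) and y ≈ 0.5–13.5 (right finger). The tab is hard down. Next I push at the plate's middle.

```bash
python3 - <<'E'
from h import *;import pickle
from bench import env,monitor,eyes
env.movel(pos(-53,25.5,23),velocity=.02);print(st(monitor.sense()))
for x in(-50,-47,-44,-42,-40,-38.5,-37):
    g=env.movel(pos(x,25.5,23),velocity=.015,guard=25);s=monitor.sense();print(g,st(s),round(s["finger_gap"],3))
    if g:break
    F=Rj.inv().apply(s["contact_force"])
    if F[0]<-38:break
env.hold(.3);print(st(monitor.sense()))
f=eyes.grab_frame("wrist");pickle.dump(f,open("f6.pkl","wb"))
cv2.imwrite("pics/w6.png",cv2.resize(cv2.rotate(f["frame"][:,:,::-1],cv2.ROTATE_180)[50:300,100:460],(800,556),interpolation=cv2.INTER_CUBIC))
E
```

```text
t 13.43 jig [-51.9  29.8  24.2] F [ 2.5 37.1 16.8]
False t 13.78 jig [-51.7  29.8  24. ] F [-10.5  35.1  29.8] 0.369
False t 14.13 jig [-50.1  30.3  23.3] F [-12.6  36.3  24.1] 0.361
False t 14.48 jig [-48.7  30.5  22.7] F [-18.2  36.1  23.5] 0.354
False t 14.77 jig [-48.4  30.5  22.6] F [-26.7  36.2  31.2] 0.351
False t 15.05 jig [-47.3  30.6  22.5] F [-29.4  34.3  35.2] 0.356
False t 15.30 jig [-47.3  30.6  22.5] F [-37.8  33.4  41.1] 0.349
False t 15.55 jig [-46.   30.6  22.4] F [-38.1  32.9  43.5] 0.352
t 15.85 jig [-46.   30.6  22.5] F [-38.8  33.4  41.4]
```

View pics/w6.png

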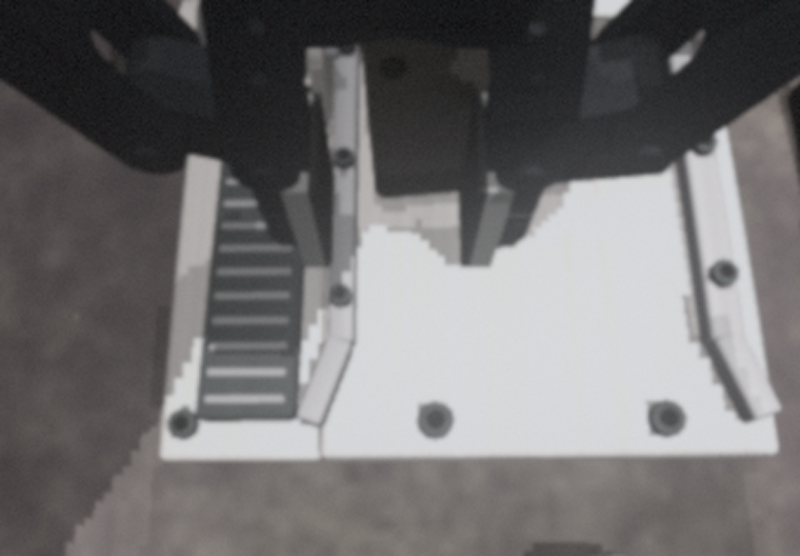

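```bash
python3 - <<'E'
from h import *;import pickle
from bench import env,monitor,eyes
env.movel(pos(-37,25.5,26),velocity=.02);print(st(monitor.sense()))
for i in range(10):
    x=-36+1.5*i
    env.movel(pos(x,25.5,26),velocity=.015);s=monitor.sense();print(x,st(s),round(s["finger_gap"],3))
    F=Rj.inv().apply(s["contact_force"])
    if F[0]<-60 or np.linalg.norm(F)>85:break
env.hold(.2);print(st(monitor.sense()))
f=eyes.grab_frame("wrist");pickle.dump(f,open("f7.pkl","wb"))
cv2.imwrite("pics/w7.png",cv2.resize(cv2.rotate(f["frame"][:,:,::-1],cv2.ROTATE_180)[50:300,100:460],(800,556),interpolation=cv2.INTER_CUBIC))
E
```

```text
t 16.20 jig [-45.6  31.2  23.1] F [-22.2  38.2   5.7]
-36.0 t 16.45 jig [-45.5  31.2  23. ] F [-27.9  37.6  10.1] 0.332
-34.5 t 16.70 jig [-44.1  31.4  23. ] F [-27.5  38.3  10.4] 0.335
-33.0 t 16.95 jig [-42.5  31.6  23. ] F [-28.   40.4   9.5] 0.327
-31.5 t 17.20 jig [-41.1  31.7  23. ] F [-28.3  40.2  10.1] 0.327
-30.0 t 17.45 jig [-41.1  31.7  23. ] F [-35.4  39.9  17.6] 0.324
-28.5 t 17.70 jig [-41.1  31.7  23. ] F [-43.4  37.7  25.5] 0.323
-27.0 t 17.95 jig [-41.   31.7  22.9] F [-50.7  36.5  31.7] 0.324
-25.5 t 18.20 jig [-40.8  31.8  22.9] F [-57.1  34.9  37.5] 0.324
-24.0 t 18.45 jig [-40.7  31.8  22.8] F [-63.6  34.1  43.8] 0.326
t 18.65 jig [-40.7  31.8  22.8] F [-62.5  34.4  43.3]
```

View pics/w7.png

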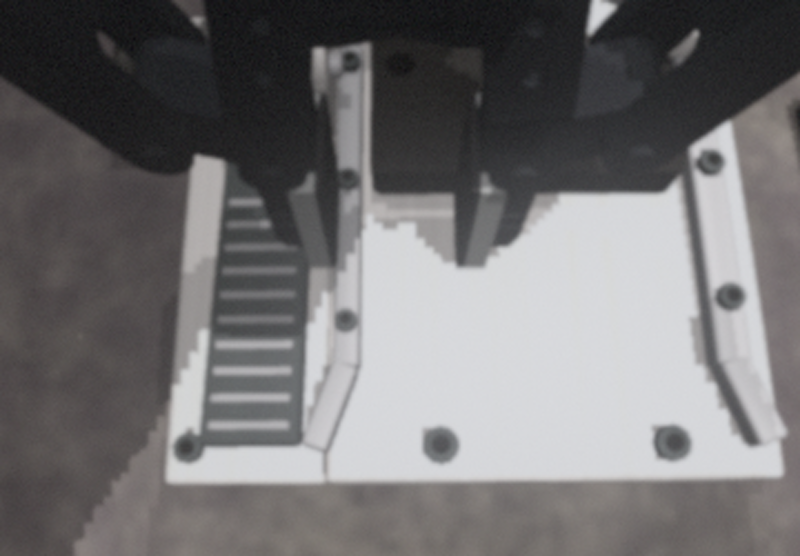

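The rear edge is now level, from (372,192) to (665,192), and the finger stops hard with its front at x ≈ -30. The plate is home with the tab down. I'll ease back, open and rise.

```bash
python3 - <<'E'
from h import *;import pickle
from bench import env,monitor,eyes
for x in(-36,-46,-52,-56,-60,-64):
    env.movel(pos(x,25.5,25.5),velocity=.04);s=monitor.sense();print(x,st(s))
    p=Rj.inv().apply(np.array(s["position"])-[q[0],q[1],0])[0]
    if p<-.047:break
env.release();s=monitor.sense();print(st(s),s["finger_gap"])
env.movel(pos(x,25.5,100),velocity=.06)
env.reach(pos(-75,24,160),Q);env.hold(.3);print(st(monitor.sense()))
f=eyes.grab_frame("wrist");pickle.dump(f,open("f8.pkl","wb"))
a=cv2.rotate(f["frame"][:,:,::-1],cv2.ROTATE_180)[115:295,170:410]
cv2.imwrite("pics/w8.png",cv2.resize(a,(800,600),interpolation=cv2.INTER_CUBIC))
def T(P):return ((np.array([559,419])-proj(f,Rj.apply(np.array(P)/1e3)+[q[0],q[1],0])-[170,115])*800/240).round(0).tolist()
print("home rear corners",T([[-30,37.5,21],[-30,-37.5,21],[-58,63,28],[30,0,21]]))
E
```

```text
-36 t 19.15 jig [-40.9  31.6  23. ] F [-6.  44.9 -6.7]
-46 t 19.55 jig [-45.   31.4  25.1] F [13.7 50.4 -8.6]
-52 t 19.85 jig [-49.7  31.2  26.1] F [14.8 51.5 -0. ]
t 20.38 jig [-50.   20.3  25.8] F [  3.8 -41.7  -0.4] 0.6258245710102502
t 22.43 jig [-75.2  24.  159.2] F [ 0.3 -0.2  0.1]
home rear corners [[315.0, 193.0], [563.0, 193.0], [224.0, 273.0], [435.0, 21.0]]
```

View pics/w8.png

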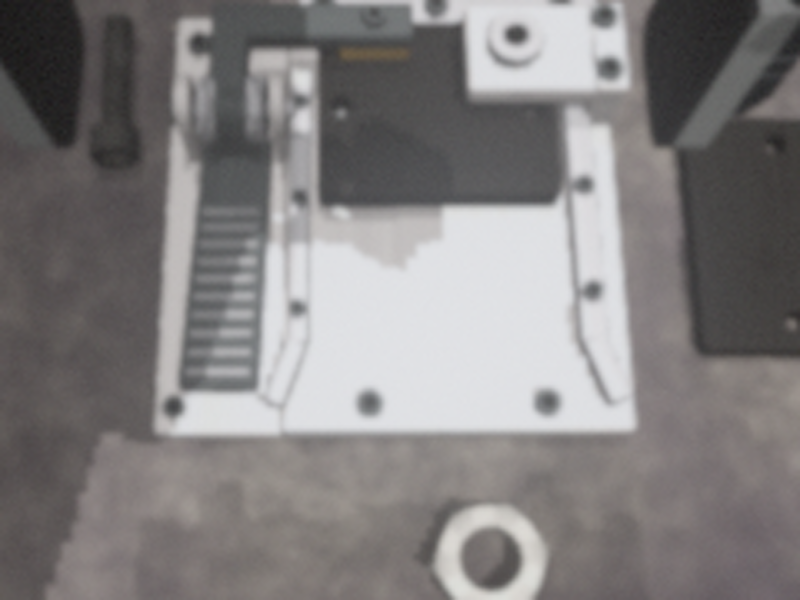

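```bash
python3 - <<'E'
from h import *;import pickle
from bench import monitor
f=pickle.load(open("f8.pkl","rb"))
def T(P):return ((np.array([559,419])-proj(f,Rj.apply(np.array(P)/1e3)+[q[0],q[1],0])-[170,115])*800/240).round(0).tolist()
print("rear top/bottom",T([[-30,30,21],[-30,30,10],[-30,-30,21],[-30,-30,10]]))
print("near R, near L, bush, bridge nearR, nearL",T([[-100,-56,10],[-100,84,6],[13,-22,40],[-2,-56,34],[-2,-8,34]]))
print("clip tab end z .14/.32",T([[-92,63,14],[-90,63,34],[-58,63,14]]))
a=cv2.rotate(f["frame"],cv2.ROTATE_180)[115:295,170:410].mean(2)
for u in(350,440,540):
    c=int(u*.3);print(u,[(round(r/.3),int(a[r,c-2:c+3].mean())) for r in range(54,66)])
s=monitor.sense();print(s["finger_gap"],s["clock"])
E
```

```text
rear top/bottom [[340.0, 193.0], [341.0, 207.0], [539.0, 193.0], [533.0, 207.0]]
near R, near L, bush, bridge nearR, nearL [[633.0, 429.0], [157.0, 431.0], [515.0, 34.0], [628.0, 89.0], [467.0, 89.0]]
clip tab end z .14/.32 [[225.0, 400.0], [216.0, 377.0], [230.0, 288.0]]
350 [(180, 80), (183, 83), (187, 84), (190, 83), (193, 81), (197, 78), (200, 80), (203, 100), (207, 136), (210, 164), (213, 177), (217, 179)]
440 [(180, 83), (183, 85), (187, 85), (190, 85), (193, 84), (197, 84), (200, 91), (203, 124), (207, 164), (210, 184), (213, 192), (217, 200)]
540 [(180, 89), (183, 90), (187, 90), (190, 88), (193, 85), (197, 83), (200, 96), (203, 144), (207, 193), (210, 216), (213, 222), (217, 224)]
1.0013072226934927 22.4833
```

The rear face's bottom edge reads about 205 px against 207 predicted for home, so the plate is within about 1 mm. The foot is down on it and the robot is clear, so I'm handing in.

```bash
python3 -c "
from bench import job
print(job.hand_in())"
```

```text
the job is handed in; nothing more can be done
None
```

I handed the job in at about 22.5 s: the last picture shows the plate about 1 mm from home against the end stop with the released clip's foot on it, and the hand-in returned no verdict.

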